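# Open the lit touch-latch cupboard at the picking bench

## Robot

A 6-joint arm with a two-finger parallel gripper is mounted at the origin on the work surface. World frame = base frame: x ahead of the robot, y to its left, z up, the work surface at z = 0. Lengths are in m, angles in rad, forces in N, time in s.
With the tool pointing down it reaches from about 0.35 to 0.85 m from the base axis. Payload 8.1 kg.
Tool frame: the origin (TCP) lies midway between the tips of the shut fingers; the grasp point (between the pads) lies 19 mm behind it; y points along the fingers, z is the direction in which the jaws open and shut, and the axes are right-handed (so a half turn about y gives the same grasp; the last joint's range is limited). The gripper opens to 85 mm and grips with 20 to 120 N. Pads are 22 mm wide; open, the fingers measure 114 mm over their backs; the gripper's body (76 mm by 85 mm) begins 54 mm behind the grasp point. The pads swing forward as they close: fully open they stand 13 mm farther back than shut.
Start: joints at [-1.234, 0.13, 1.488, -0, 1.523, -0.085], TCP at [0.246, -0.547, 0.231] pointing down, gripper open.
Joint ranges: [-2.96, 2.96], [-0.89, 2.26], [0.02, 2.5], [-1.34, 4.48], [0, 2.73], [-2.66, 2.66]. Speed limits (rad/s): [2.39, 2.39, 2.79, 3.14, 3.14, 3.14].

## Interface

Orientations are given as a rotation vector (axis times angle).
In Python, from station import arm gives the robot as it stands.
- The arm moves only by the shell command python3 -m jog 'ROWS'. ROWS is JSON, a list that holds one entry, the list of rows, each a list of 7 numbers: the turn, a rotation vector about the tool's x, y, z in units of 6 degrees (1.0 is 6 degrees), then the shift along the tool's x, y, z in cm, then the finger opening in cm, from 0 to 8.54. In form: [[[rx, ry, rz, x, y, z, jaw], ...]]. A call has 1 to 12 rows; each row shifts and turns the commanded pose from where the row before left it, along the tool's axes as they then stand; what a row does not reach is not made up. A row lasts 1/10 s, in which the tool goes at most 50 mm and 8.59 degrees, less where a joint would pass 70% of its speed; a pose out of reach is approached as far as the arm can. A call with a gripper value outside its range is refused whole. The fingers move at their own pace and stop on an object; the grip force is fixed at half the most. Time passes only in rows, so rows that do not move let the fingers close. It gives the time, the measured TCP pose, the force and the opening at its end, in the units of the state.
- arm.state(): the state, without advancing time (a new reading comes with each control period).
- arm.camera(name): name is "scene" or "top" or "wrist"; returns a dict with "frame" (384x512x3 uint8, red, green, blue), "K" (3x3 intrinsics, pixels), "R" (3x3) and "t" (3): a world point X has camera coordinates R X + t. Camera axes: x right, y down, z forward; pixel columns grow to the right and rows downward; lengths in m; the calibration is good to about 2 mm. A picture is of the moment at which its call begins. There is no depth.
- arm.close_job(): hands the job in, once; it reports no verdict.
Trained networks look in the newest picture that a camera, given by its name, has taken for a name from the list of things; names that differ only in an ending like _2 or _b are one class to them, and where a whole thing is asked for, a point or a joint stands for the part that bears it (a point fixed in the world has none). Each returns a list of dicts, best first, with "confidence" (0 to 1); they miss things now and then, are a little off and sometimes report something else, mostly with a low value. They report only what shows in the picture. A call takes as long as a camera call.
- arm.trace(name, camera): "pixels" (384x512 bool, what is visible of it) and "centre" ([column, row] in pixels, amid what is visible of it).
The state is a dict: "time_s": time; "joints": joint angles; "qd": joint speeds; "tau": joint torques, N m; "eef_pos": TCP position; "orientation": TCP orientation; "force": force on the tool from outside, world axes, zero at the start; "moment": the same for the moment, N m; "grip_width": finger opening in m.
Only numpy, scipy, OpenCV 4.12 (cv2) and the standard library are available. Lean on these libraries where they do the work, as an engineer would, in place of code of your own. Each camera call takes 0.05 s, during which the arm holds its last target.

## Task

Open the cupboard door under the green pick lamp: press it with a fingertip near its free edge so that the touch latch lets go, back away so the spring throws it ajar, then push it wide open from behind with the fingers, until it stands about square to the cupboard or further. Do not pinch hold of the door, leave the other door shut, and do not disturb or pick up any of the things standing about.

Things in the scene. Friction and masses are not known exactly. Their poses are not given: they have to be found in the camera images.
- cupboard: white bench-top cupboard, fixed to the bench, body 200 deep (its x) x 360 wide (its y) x 220 high, with two blue doors side by side over the front. Origin: centre of its underside. Its x axis points to its back, so the front faces -x, towards the robot; its +y half is called left. Carcass front plane at x = -100, roof at z = 220.
- lamp_green: bright green pick lamp (lit): black base 50 x 60 with a green dome 40 across, 30 high in all, fixed on the rear of the cupboard's roof (middle of its base about 155 behind the carcass front) above the middle of the door to be opened. Origin: centre of its underside. Cupboard y above 0: left door; below 0: right door.
- lamp_grey: the same lamp, dark grey (unlit), above the middle of the door that stays shut. Origin: centre of its underside.
- door_left (a joint): hinge of the left (+y) door, rad: 0 shut on its latch, grows as the door swings out towards the robot, to 1.9 at most; down to -0.05 (a firm stop) when pushed in. Past 0.5 it swings with slight drag (about 1 N at the free edge) and stays where it is left. Shut, it cannot be pulled open.
- door_left_hinge (a point): top of the left door's hinge line, on its inner face (216 above the bench, 102 in front of the cupboard's middle, 178 to the +y side). The hinge is vertical.
- door_left_press (a point): point on the outer face of the left door near its free edge: 144 from the hinge line, 40 below the door's top. Moves with the door. Press here, square to the door: about 4 N moves it in; past -0.03 rad the catch lets go (7 mm here reaches the stop), and as the pusher backs away a spring throws the door to about 0.5 rad and no further.
- door_left_edge (a point): top corner of the left door at its free edge, inner face, 174 from the hinge line. The door is 174 wide, 14 thick (blue panel 10 outside, white lining 4 inside), 208 high, its top 216 above the bench. Moves with the door. Behind the top 130 of the inner face there is nothing in the way; the latch parts sit lower.
- door_right (a joint): hinge of the right (-y) door, rad: 0 shut on its latch, grows as the door swings out towards the robot, to 1.9 at most; down to -0.05 (a firm stop) when pushed in. Past 0.5 it swings with slight drag (about 1 N at the free edge) and stays where it is left. Shut, it cannot be pulled open.
- door_right_hinge (a point): top of the right door's hinge line, on its inner face (216 above the bench, 102 in front of the cupboard's middle, 178 to the -y side). The hinge is vertical.
- door_right_press (a point): point on the outer face of the right door near its free edge: 144 from the hinge line, 40 below the door's top. Moves with the door. Press here, square to the door: about 4 N moves it in; past -0.03 rad the catch lets go (7 mm here reaches the stop), and as the pusher backs away a spring throws the door to about 0.5 rad and no further.
- door_right_edge (a point): top corner of the right door at its free edge, inner face, 174 from the hinge line. The door is 174 wide, 14 thick (blue panel 10 outside, white lining 4 inside), 208 high, its top 216 above the bench. Moves with the door. Behind the top 130 of the inner face there is nothing in the way; the latch parts sit lower.
- bearing: steel bearing ring, 52 outside, 15 high, lying on the cupboard's roof near its middle (mm), loose; a bystander, not to be moved. Origin: centre of its underside.
- carton_blue: small blue carton 70 x 100 x 60 high (mm), loose; a bystander, not to be moved. Origin: centre of its underside.
- carton_red: small red carton 60 x 90 x 50 high (mm), loose; a bystander, not to be moved. Origin: centre of its underside.
- carton_brown: brown cardboard carton 110 x 140 x 90 high (mm), loose; a bystander, not to be moved. Origin: centre of its underside.
- spray_can: upright can 60 across, 160 high, yellow label (mm), loose; a bystander, not to be moved. Origin: centre of its underside.
- tape_roll: orange roll core standing flat, 100 across, 48 high (mm), loose; a bystander, not to be moved. Origin: centre of its underside.
- filter: black oil filter cartridge 72 across, 85 high (mm), loose; a bystander, not to be moved. Origin: centre of its underside.

How it is judged:
On the way, in this order (a step that is already met when the one before it is completed fails the run):
1. the door under the green lamp is pressed in (((y of lamp_green in the frame of cupboard above 0 m and value of joint door_left below -0.02 rad and contact force between the arm and door_left above 0.5 N) or (not (y of lamp_green in the frame of cupboard above 0 m) and value of joint door_right below -0.02 rad and contact force between the arm and door_right above 0.5 N))), for 0.02 s.
2. the spring has thrown it ajar, with the robot off it (((y of lamp_green in the frame of cupboard above 0 m and value of joint door_left between 0.3 and 0.8 rad and contact force between the arm and door_left below 0.2 N) or (not (y of lamp_green in the frame of cupboard above 0 m) and value of joint door_right between 0.3 and 0.8 rad and contact force between the arm and door_right below 0.2 N))), for 0.1 s.
3. it is pushed wide open (((y of lamp_green in the frame of cupboard above 0 m and value of joint door_left above 1.2 rad) or (not (y of lamp_green in the frame of cupboard above 0 m) and value of joint door_right above 1.2 rad))), for 0.1 s.
At the end, for the whole second after the job is handed in: The door under the green lamp stands open by 1.2 rad (69 degrees) or more, at rest; the other door is shut (within 0.03 rad); every loose bystander is within 30 mm of where it began (((y of lamp_green in the frame of cupboard above 0 m and value of joint door_left above 1.2 rad and velocity of joint door_left between -0.1 and 0.1 rad/s and value of joint door_right between -0.03 and 0.03 rad) or (not (y of lamp_green in the frame of cupboard above 0 m) and value of joint door_right above 1.2 rad and velocity of joint door_right between -0.1 and 0.1 rad/s and value of joint door_left between -0.03 and 0.03 rad)) and distance of each of bearing, carton_blue, carton_red, carton_brown, spray_can, tape_roll, filter from where it was at the start of the episode below 0.03 m); the robot touches nothing.
It fails at once if the other door comes open ((y of lamp_green in the frame of cupboard above 0 m and value of joint door_right above 0.1 rad) or (not (y of lamp_green in the frame of cupboard above 0 m) and value of joint door_left above 0.1 rad)).
It fails at once if a bystander is lifted, tipped or shoved 30 mm or more (distance of any of bearing, carton_blue, carton_red, carton_brown, spray_can, tape_roll, filter from where it was at the start of the episode above 0.03 m or angle between any of bearing, carton_blue, carton_red, carton_brown, spray_can, tape_roll, filter's own z axis and vertical above 0.5 rad).
It fails at once if a door is pinched: the fingers press its outer panel and its inner lining at once, over 4 N each ((contact force between the fingers and door_left_c0 above 4 N and contact force between the fingers and door_left_c1 above 4 N) or (contact force between the fingers and door_right_c0 above 4 N and contact force between the fingers and door_right_c1 above 4 N)).
It also fails if it takes over 45 s, if anything falls off the work surface, if the arm or the gripper's body presses on something with over 40 N, if the wrist force passes 120 N, or if a joint passes its speed limit or range.

## Working session

There is one attempt and no reset: what is moved stays moved. The work goes in short steps, Python scripts to look and compute and a shell command to move; the robot and the scene stay as the last step left them, time stands still between calls to the robot, and variables do not carry over. Pictures are saved under pics/ and viewed, and the job is handed in when it is done.

```bash
mkdir -p pics
cat > h.py <<'E'
import numpy as np, cv2
from station import arm
from scipy.spatial.transform import Rotation as Rn
def snap(n,f):
    c=arm.camera(n); cv2.imwrite('pics/'+f,c['frame'][:,:,::-1]); return c
def proj(c,X):
    p=c['K']@(c['R']@np.array(X)+c['t']); return p[:2]/p[2]
def ray(c,uv):
    d=c['R'].T@np.linalg.solve(c['K'],[uv[0],uv[1],1.]); return -c['R'].T@c['t'],d
def atz(c,uv,z):
    o,d=ray(c,uv); return o+d*(z-o[2])/d[2]
E
python3 - <<'E'
from h import *
s=arm.state();print(s)
R=Rn.from_rotvec(s['orientation']).as_matrix();print(R.round(3))
for n in('scene','top'):
    c=snap(n,n+'0.png')
    print(n,(-c['R'].T@c['t']).round(3))
    for k in('lamp_green','lamp_grey','cupboard','door_left','door_right','bearing','carton_blue','carton_red','carton_brown','spray_can','tape_roll','filter'):
        for r in arm.trace(k,n)[:2]: print(k,round(r['confidence'],2),np.round(r['centre'],1),r['pixels'].sum(), atz(c,r['centre'],0.22 if 'lamp' in k else 0.05).round(3))
E
```

```text
{'time_s': 0.0, 'joints': array([-1.23442545e+00,  1.31150358e-01,  1.48928703e+00,  9.86973076e-06,
        1.52299985e+00, -8.53822254e-02]), 'qd': array([-0.00066635, -0.00015915, -0.00025773, -0.00113017,  0.00068452,
        0.00011668]), 'tau': array([ 1.91993502e-05, -5.69393992e+01, -5.00558925e+01, -6.19837442e-05,
        1.49103825e-02,  3.26368513e-05]), 'eef_pos': array([ 0.24546706, -0.54688617,  0.23024663]), 'orientation': array([-0.42594203,  1.99064912, -1.98692451]), 'force': array([-0.84039678, -0.66471162,  0.35644725]), 'moment': array([ 0.04850471,  0.01432406, -0.00421843]), 'grip_width': 0.0857115189174758}
[[-0.912 -0.001  0.409]
 [-0.409  0.002 -0.912]
 [-0.    -1.    -0.002]]
scene [ 1.4   -0.121  1.215]
lamp_green 0.84 [321.7 223.1] 379 [0.726 0.15  0.22 ]
lamp_grey 0.93 [257.6 234. ] 400 [ 0.741 -0.024  0.22 ]
cupboard 0.74 [277.3 238. ] 12168 [0.65  0.051 0.05 ]
door_left 0.62 [308.5 179.6] 229 [0.43 0.19 0.05]
door_right 0.7 [244.  187.2] 174 [ 0.439 -0.029  0.05 ]
bearing 0.5 [291.5 229.9] 256 [0.625 0.099 0.05 ]
bearing 0.43 [284.7 233.2] 12600 [0.63
[... 542 characters left out ...]
_green 0.63 [203.2 127.8] 336 [0.74  0.142 0.22 ]
cupboard 0.61 [230.2 155.3] 8879 [0.698 0.07  0.05 ]
door_left 0.6 [206.9 187.4] 862 [0.587 0.145 0.05 ]
door_right 0.66 [264.3 189. ] 776 [ 0.585 -0.046  0.05 ]
bearing 0.49 [229.8 121.9] 230 [0.815 0.075 0.05 ]
carton_blue 0.64 [123.8 218.4] 721 [0.478 0.416 0.05 ]
carton_blue 0.44 [201.6 189.3] 823 [0.58  0.162 0.05 ]
carton_red 0.71 [375.7 224.9] 581 [ 0.474 -0.411  0.05 ]
carton_brown 0.8 [129.9 174.7] 1795 [0.625 0.405 0.05 ]
spray_can 0.58 [362.6 171.8] 524 [ 0.65  -0.372  0.05 ]
tape_roll 0.82 [384.6 259.1] 513 [ 0.365 -0.437  0.05 ]
filter 0.85 [148.3 246.3] 456 [0.389 0.329 0.05 ]
filter 0.59 [373.8 224.1] 618 [ 0.477 -0.405  0.05 ]
```

View pics/scene0.png

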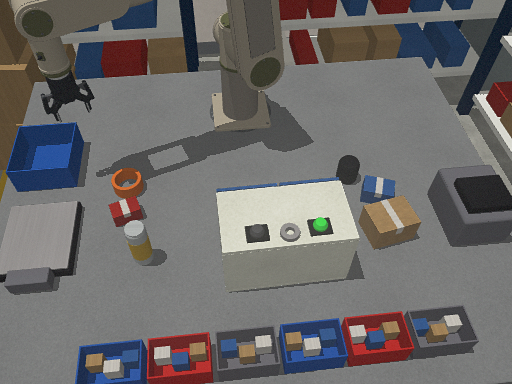

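View pics/top0.png

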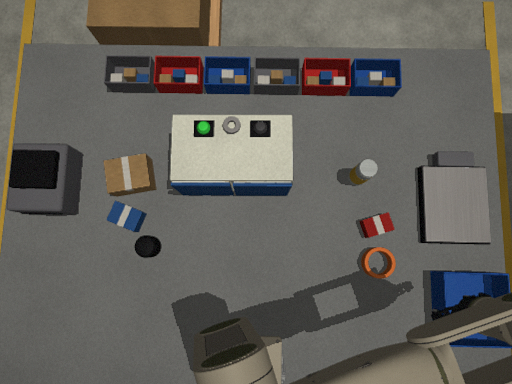

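The green lamp is at (203,128) in the top view and (320,224) in the scene view, so it sits above the +y (left) door. The filter is at (148,246) and the blue carton at (125,217), both in front of and to the left of the cupboard. Next I'll measure the cupboard's pose.

Run:
```python
from h import *
T=cv2.imread('pics/top0.png');S=cv2.imread('pics/scene0.png')
cv2.imwrite('pics/topz.png',cv2.resize(T[105:205,160:305],None,fx=5.5,fy=5.5,interpolation=cv2.INTER_CUBIC))
cv2.imwrite('pics/scz.png',cv2.resize(S[170:300,205:370],None,fx=4.5,fy=4.5,interpolation=cv2.INTER_CUBIC))
```

```text
(no output)
```

View pics/topz.png

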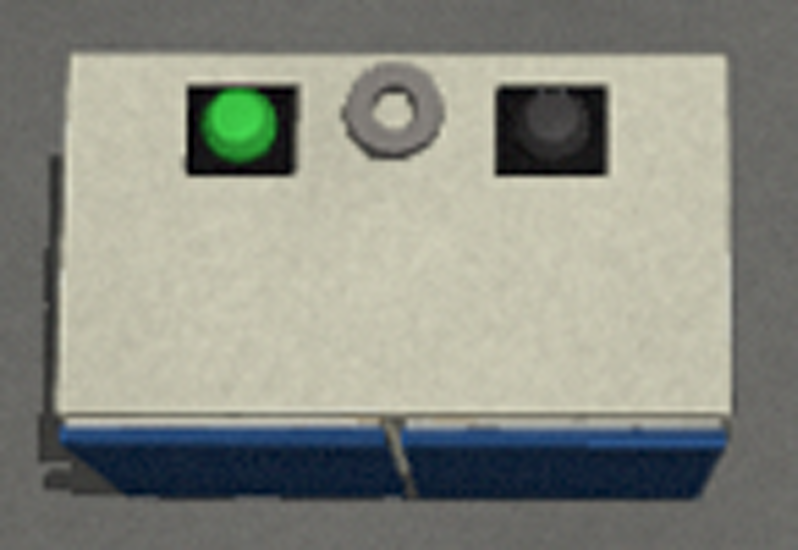

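View pics/scz.png

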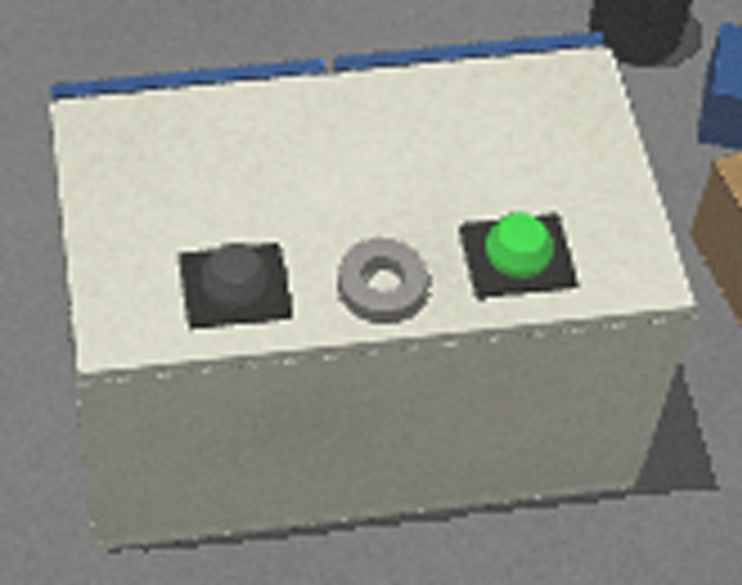

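Both zooms show the cupboard clearly. In the top zoom the roof corners are at (70,53), (727,53), (731,414) and (57,412). In the scene zoom they are at (50,100), (610,48), (693,306) and (80,373).

Run:
```python
from h import *
from scipy.optimize import least_squares
ct=arm.camera('top');cs=arm.camera('scene')
f=lambda p,s,o:(np.array(p)+.5)/s-.5+np.array(o)
# order: back-left(+x,+y), back-right, front-right, front-left
L=np.array([[.1,.18,.22],[.1,-.18,.22],[-.1,-.18,.22],[-.1,.18,.22]])
pt=[f(p,5.5,(160,105)) for p in[(70,53),(727,53),(731,414),(57,412)]]
ps=[f(p,4.5,(205,170)) for p in[(693,306),(80,373),(50,100),(610,48)]]
for p in pt: print(atz(ct,p,.22).round(4))
print()
for p in ps: print(atz(cs,p,.22).round(4))
def W(q,P,dz=0):
    c,s=np.cos(q[2]),np.sin(q[2]); return np.array([q[0]+c*P[0]-s*P[1],q[1]+s*P[0]+c*P[1],P[2]+dz])
def res(q,free=True):
    r=[]
    for l,a,b in zip(L,pt,ps):
        X=W(q,l,q[3]); r+=[*(proj(ct,X)-a),*(proj(cs,X)-b)]
    return np.array(r)
o=least_squares(res,[.7,.05,0,0]);q=o.x;print('pose',q.round(4),o.fun.round(2))
np.save('q.npy',q)
for n,P in dict(hinge=(-.102,.178,.216),press=(-.116,.034,.176),edge=(-.102,.004,.216)).items(): print(n,W(q,P).round(4))
```

```text
[0.7808 0.2363 0.22  ]
[ 0.7868 -0.1215  0.22  ]
[ 0.5879 -0.1248  0.22  ]
[0.5821 0.2331 0.22  ]

[0.7818 0.2361 0.22  ]
[ 0.7872 -0.1195  0.22  ]
[ 0.5873 -0.1231  0.22  ]
[0.5843 0.2344 0.22  ]
pose [ 0.6844  0.0567  0.0148 -0.0016] [-0.49 -0.11  0.64  0.23  0.08  0.11 -0.89  0.35 -0.04  0.38 -0.58  0.33
 -0.59  0.2  -0.03 -0.35]
hinge [0.5797 0.2331 0.216 ]
press [0.5679 0.0889 0.176 ]
edge [0.5823 0.0591 0.216 ]
```

The cupboard fit is good: yaw is 0.015 rad, the residuals are under 1 px, and the free height agrees with the text to 2 mm. The target is the left door. I'll start by raising the arm, squaring the tool to the cupboard and shutting the fingers.

```bash
python3 -m jog '[[[0,1,0,0,-1.8,0,0],[0,1,0,0,-1.8,0,0],[0,1,0,0,-1.8,0,0],[0,0.9,0,0,-1.8,0,0],[0,0,0,0,0,0,0],[0,0,0,0,0,0,0]]]'
python3 - <<'E'
from h import *
s=arm.state();print(s['eef_pos'],Rn.from_rotvec(s['orientation']).as_matrix().round(3),s['grip_width'])
E
```

```text
time_s: 2.0
eef_pos: [0.2457, -0.5476, 0.3031]
orientation: [-0.018, 2.213, -2.214]
force: [0.1, 0.4, -0.6]
grip_width: 0.0003
[ 0.2457217  -0.54757205  0.3031477 ] [[-1.     0.     0.016]
 [-0.016 -0.001 -1.   ]
 [-0.    -1.     0.001]] 0.0002525535076194757
```

```bash
python3 -m jog '[[[0,0,0,-1.6,0,-4,0],[0,0,0,-1.6,0,-4,0],[0,0,0,-1.6,0,-4,0],[0,0,0,-1.6,0,-4,0],[0,0,0,-1.6,0,-4,0],[0,0,0,-1.6,0,-4,0],[0,0,0,-1.6,0,-4,0],[0,0,0,-1.6,0,-4,0],[0,0,0,-1.6,0,-4,0],[0,0,0,-1.6,0,-4,0],[0,0,0,-1.6,0,-4,0],[0,0,0,-1.6,0,-4,0]]]'; python3 -m jog '[[[0,0,0,-1.6,0,-4,0],[0,0,0,-1.6,0,-4,0],[0,0,0,-1.6,0,-4,0],[0,0,0,-1.6,0,-3.3,0],[0,0,0,0,0,0,0],[0,0,0,0,0,0,0]]]'
```

```text
time_s: 3.2
eef_pos: [0.431, -0.063, 0.3017]
orientation: [-0.019, 2.215, -2.214]
force: [1.3, 0.1, -0.1]
grip_width: -0.0003
time_s: 3.8
eef_pos: [0.4925, 0.0895, 0.3014]
orientation: [-0.022, 2.214, -2.215]
force: [-1.0, 0.6, 0.1]
grip_width: 0.0004
```

```bash
python3 -m jog '[[[0,0,0,0,3,0,0],[0,0,0,0,3,0,0],[0,0,0,0,3,0,0],[0,0,0,0,2.5,0,0],[0,0,0,0,2,0,0],[0,0,0,0,0,0,0],[0,0,0,0,0,0,0]]]'
python3 - <<'E'
from h import *
c=snap('scene','s1.png');a=cv2.imread('pics/s1.png')[110:290,190:390];b=snap('wrist','w1.png')
cv2.imwrite('pics/s1z.png',cv2.resize(a,None,fx=3.2,fy=3.2))
E
```

```text
time_s: 4.5
eef_pos: [0.4927, 0.088, 0.1683]
orientation: [-0.015, 2.215, -2.216]
force: [0.7, 0.2, 1.1]
grip_width: 0.0001
```

View pics/s1z.png

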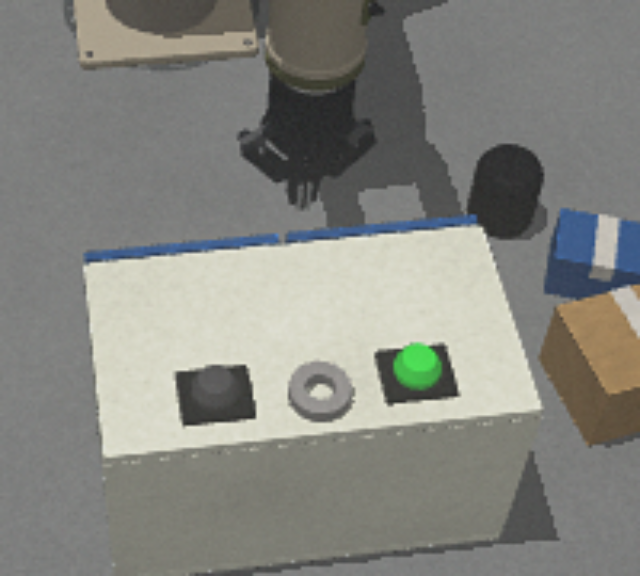

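View pics/w1.png

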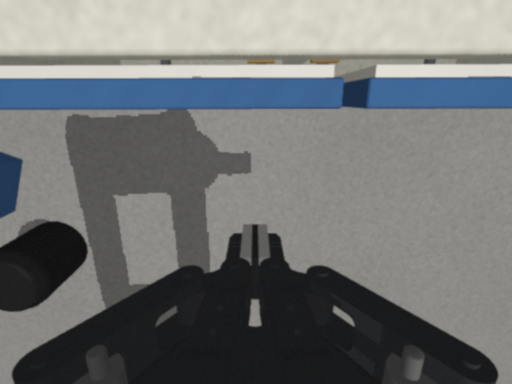

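The scene zoom shows the shut fingers at (300,190), clear of the left door (blue strip from x=285 to x=480). The wrist view shows the door gap at column 355, to the right of the finger axis at column 255. That puts the fingers in front of the left door near its free edge. I'll raise the tip to press height and close in.

```bash
python3 -m jog '[[[0,0,0,-2,-0.8,0,0],[0,0,0,-2,0,0,0],[0,0,0,-1.5,0,0,0],[0,0,0,-0.5,0,0,0],[0,0,0,0,0,0,0]]]';python3 -m jog '[[[0,0,0,-0.3,0,0,0],[0,0,0,0,0,0,0]]]'; python3 -m jog '[[[0,0,0,-0.3,0,0,0],[0,0,0,0,0,0,0]]]'
```

```text
time_s: 5.1
eef_pos: [0.5539, 0.0897, 0.1772]
orientation: [-0.013, 2.214, -2.214]
force: [-0.7, -0.9, -0.1]
grip_width: 0.0
time_s: 5.3
eef_pos: [0.5556, 0.0898, 0.1764]
orientation: [-0.016, 2.215, -2.215]
force: [-2.3, 0.2, 1.6]
grip_width: 0.0002
time_s: 5.5
eef_pos: [0.5586, 0.0899, 0.1762]
orientation: [-0.016, 2.215, -2.215]
force: [-4.6, -0.7, 0.4]
grip_width: -0.0002
```

```bash
python3 -m jog '[[[0,0,0,-0.2,0,0,0],[0,0,0,0,0,0,0]]]'; python3 -m jog '[[[0,0,0,-0.2,0,0,0],[0,0,0,0,0,0,0]]]'
```

```text
time_s: 5.7
eef_pos: [0.5608, 0.0899, 0.1761]
orientation: [-0.016, 2.215, -2.215]
force: [-3.9, -1.2, 1.3]
grip_width: -0.0001
time_s: 5.9
eef_pos: [0.5623, 0.0899, 0.176]
orientation: [-0.017, 2.216, -2.216]
force: [-7.3, -0.2, 2.5]
grip_width: -0.0001
```

```bash
python3 -m jog '[[[0,0,0,-0.1,0,0,0],[0,0,0,0,0,0,0]]]'
```

```text
time_s: 6.1
eef_pos: [0.5624, 0.0899, 0.1759]
orientation: [-0.02, 2.216, -2.217]
force: [-13.7, -1.0, 4.9]
grip_width: 0.0003
```

The door is at its stop: the force has risen from 4 N to 14 N after about 7 mm of travel. I'll back away straight and fast.

```bash
python3 -m jog '[[[0,0,0,2,0,0,0],[0,0,0,4,0,0,0],[0,0,0,4,0,0,0],[0,0,0,3,0,0,0],[0,0,0,0,0,0,0],[0,0,0,0,0,0,0],[0,0,0,0,0,0,0],[0,0,0,0,0,0,0]]]'
python3 - <<'E'
from h import *
c=snap('scene','s2.png');a=cv2.imread('pics/s2.png')[110:290,190:390];b=snap('wrist','w2.png')
cv2.imwrite('pics/s2z.png',cv2.resize(a,None,fx=3.2,fy=3.2))
E
```

```text
time_s: 6.9
eef_pos: [0.4352, 0.0882, 0.1766]
orientation: [-0.014, 2.215, -2.214]
force: [-0.7, -0.2, 0.8]
grip_width: 0.0001
```

View pics/s2z.png

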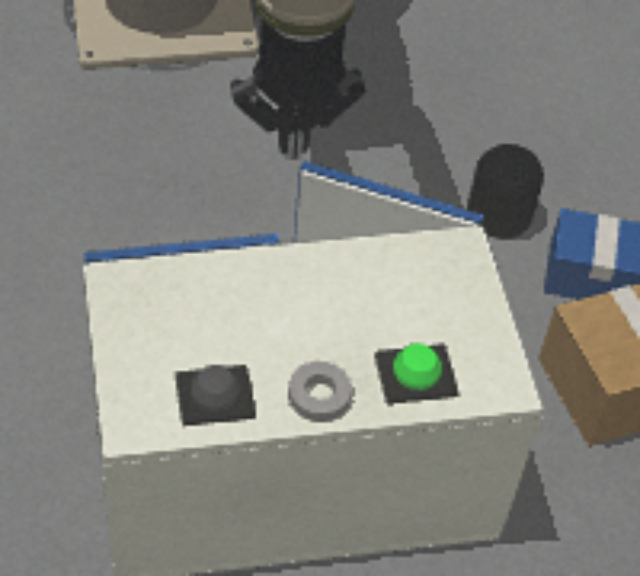

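View pics/w2.png

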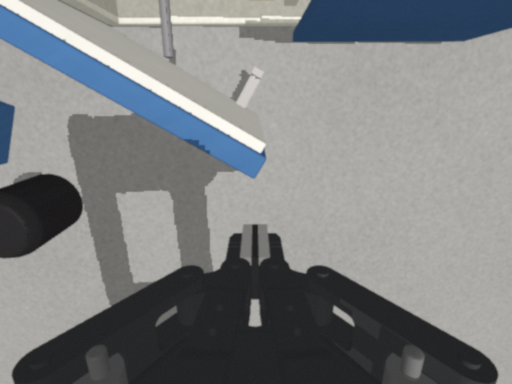

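The left door is ajar. Its free top corner shows at (302,168) in the scene zoom and at (265,150) in the wrist view, clear of the fingers at (255,230). The right door is still shut. I'll measure the corner from both views.

Run:
```python
from h import *
cs=arm.camera('scene');cw=arm.camera('wrist')
h=np.array([.5797,.2331])
for c,p in((cs,(284.3,163.2)),(cw,(265,150))):
    X=atz(c,p,.216);d=X[:2]-h;print(X.round(3),np.hypot(*d).round(3),'theta',(np.arctan2(-d[0],-d[1])+.0148).round(3))
```

```text
[0.497 0.086 0.216] 0.168 theta 0.527
[0.493 0.085 0.216] 0.172 theta 0.546
```

```bash
python3 -m jog '[[[0,0,0,0,-3,0,0],[0,0,0,0,-3,0,0],[0,0,0,0,-2,0,0],[0,0,0,0,0,0,0],[0,0,0,-3,0,-0.3,0],[0,0,0,-3,0,-0.3,0],[0,0,0,-3,0,-0.2,0],[0,0,0,-2,0,0,0],[0,0,0,0,0,0,0],[0,0,0,0,0,0,0]]]'
python3 - <<'E'
from h import *
c=snap('scene','s3.png');a=cv2.imread('pics/s3.png')[110:290,190:390];b=snap('wrist','w3.png')
cv2.imwrite('pics/s3z.png',cv2.resize(a,None,fx=3.2,fy=3.2))
E
```

```text
time_s: 8.1
eef_pos: [0.5435, 0.0975, 0.2547]
orientation: [-0.018, 2.216, -2.216]
force: [-0.3, 0.5, -0.4]
grip_width: -0.0003
```

View pics/w3.png

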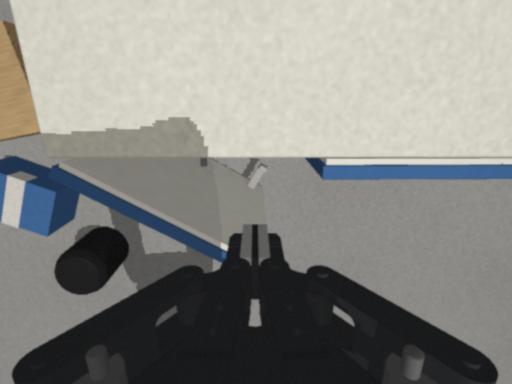

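View pics/s3z.png

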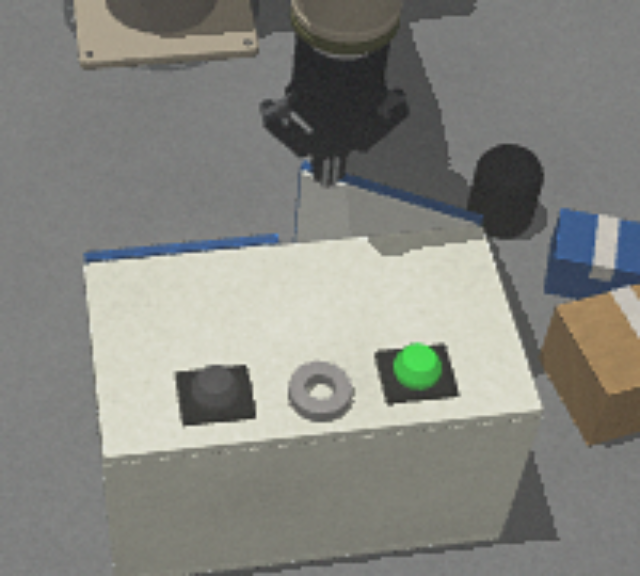

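The wrist view shows the fingertips at (255,235), over the gap between the door's inner face and the roof's front edge at row 157. The right door starts at column 322, so it is clear. I'll descend.

```bash
python3 -m jog '[[[0,0,0,0,1.5,0,0],[0,0,0,0,2,0,0],[0,0,0,0,2,0,0],[0,0,0,0,2,0,0],[0,0,0,0,0,0,0],[0,0,0,0,0,0,0]]]'; python3 -m jog '[[[0,0,0,1,0,0,0],[0,0,0,1,0,0,0],[0,0,0,0,0,0,0]]]'
```

```text
time_s: 8.8
eef_pos: [0.5433, 0.0976, 0.1808]
orientation: [-0.016, 2.215, -2.215]
force: [0.0, 0.7, 0.2]
grip_width: -0.0002
time_s: 9.1
eef_pos: [0.5232, 0.0975, 0.1823]
orientation: [-0.014, 2.214, -2.214]
force: [0.2, 1.0, -0.5]
grip_width: -0.0
```

```bash
python3 -m jog '[[[0,0,0,1,0,-0.7,0],[0,0,0,1,0,-0.8,0],[0,0,0,1,0,-0.9,0],[0,0,0,1,0,-1,0],[0,0,0,1,0,-1.1,0],[0,0,0,0,0,0,0]]]'; python3 -m jog '[[[0,0,0,0.8,0,-1.1,0],[0,0,0,0.8,0,-1.1,0],[0,0,0,0.6,0,-1.2,0],[0,0,0,0.5,0,-1.2,0],[0,0,0,0.3,0,-1.2,0],[0,0,0,0,0,0,0],[0,0,0,0,0,0,0]]]'
python3 - <<'E'
from h import *
c=snap('scene','s4.png');a=cv2.imread('pics/s4.png')[110:290,190:390];b=snap('wrist','w4.png')
cv2.imwrite('pics/s4z.png',cv2.resize(a,None,fx=3.2,fy=3.2))
E
```

```text
time_s: 9.7
eef_pos: [0.4719, 0.1436, 0.1812]
orientation: [-0.018, 2.215, -2.213]
force: [-0.1, -0.5, -0.0]
grip_width: 0.0001
time_s: 10.4
eef_pos: [0.4423, 0.1998, 0.1811]
orientation: [-0.017, 2.214, -2.215]
force: [0.7, -0.5, 0.0]
grip_width: -0.0003
```

View pics/w4.png

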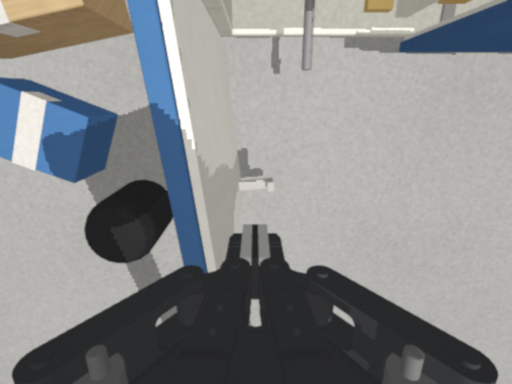

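View pics/s4z.png

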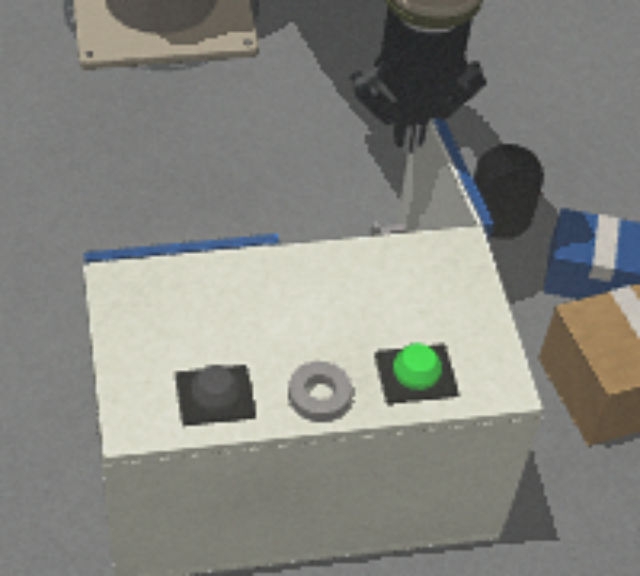

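The door is nearly square. Its inner top edge runs from about (176,10) to (207,268) in the wrist view, and the filter beyond it still looks untouched. I'll measure the angle.

Run:
```python
from h import *
cw=arm.camera('wrist');cs=arm.camera('scene')
h=np.array([.5797,.2331])
P=[atz(cw,p,.216) for p in((180,60),(192,147),(207,268))]
for X in P:
    d=X[:2]-h;print(X.round(3),np.hypot(*d).round(3),'theta',(np.arctan2(-d[0],-d[1])+.0148).round(3))
print(arm.state()['force'])
c=h
for th in(1.2,1.3,1.4,1.5):
    t=th-.0148;X=[h[0]-.174*np.sin(t),h[1]-.174*np.cos(t),.216];print(th,proj(cs,X).round(1),'zoom',((proj(cs,X)-[190,110])*3.2).round(0))
```

```text
[0.532 0.227 0.216] 0.048 theta 1.468
[0.501 0.225 0.216] 0.08 theta 1.482
[0.445 0.221 0.216] 0.135 theta 1.496
[-0.5222334  -0.4898286  -0.39718412]
1.2 [306.2 142.3] zoom [372. 103.]
1.3 [311.1 140.6] zoom [387.  98.]
1.4 [316.2 139.3] zoom [404.  94.]
1.5 [321.5 138.3] zoom [421.  91.]
```

The door is at about 1.48 rad. I'll retreat sideways away from it and then up.

```bash
python3 -m jog '[[[0,0,0,0,0,2,0],[0,0,0,0,0,3,0],[0,0,0,0,0,3,0],[0,0,0,0,0,2,0],[0,0,0,0,-4,0,0],[0,0,0,0,-4,0,0],[0,0,0,0,-4,2,0],[0,0,0,0,0,4,0],[0,0,0,0,0,4,0],[0,0,0,0,0,4,0],[0,0,0,0,0,0,0],[0,0,0,0,0,0,0]]]'
python3 - <<'E'
from h import *
for n in('scene','top'):
    c=snap(n,n+'5.png')
    for k in('bearing','carton_blue','carton_red','carton_brown','spray_can','tape_roll','filter'):
        r=arm.trace(k,n)
        if r: print(n,k,round(r[0]['confidence'],2),np.round(r[0]['centre'],1))
print(arm.state()['force'])
a=cv2.imread('pics/scene5.png')[100:300,100:420];cv2.imwrite('pics/s5z.png',cv2.resize(a,None,fx=2.4,fy=2.4))
E
```

```text
time_s: 11.8
eef_pos: [0.4457, -0.0417, 0.3012]
orientation: [-0.012, 2.217, -2.216]
force: [0.1, -0.1, -0.4]
grip_width: 0.0002
scene bearing 0.81 [285.9 233.6]
scene carton_blue 0.61 [375.4 190. ]
scene carton_red 0.83 [128. 211.]
scene carton_brown 0.61 [389.4 222.5]
scene spray_can 0.82 [141.1 242.8]
scene tape_roll 0.94 [124.6 181. ]
scene filter 0.93 [347.3 168.8]
top bearing 0.5 [123.7 219. ]
top carton_blue 0.83 [124.9 216.2]
top carton_red 0.81 [377.5 224.6]
top carton_brown 0.76 [129.8 173.4]
top spray_can 0.88 [361.  174.5]
top tape_roll 0.94 [384.2 256.6]
top filter 0.76 [150.4 244. ]
[ 0.03271867 -0.08042662  0.80448135]
```

View pics/s5z.png

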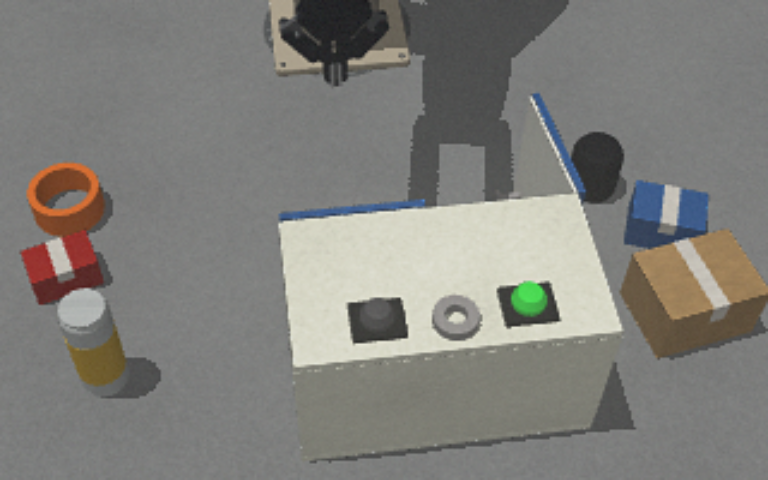

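View pics/top5.png

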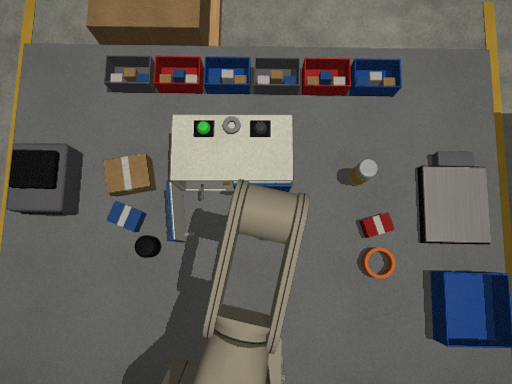

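The left door stands open at scene pixel (322,139), which is about 1.47 rad. The right door is shut, the bystanders are where they were, and the robot is clear of everything.

```bash
python3 -c "
from station import arm
print(arm.close_job())"
```

```text
the job is handed in; nothing more can be done
None
```

I opened the left door, the one under the green lamp, and handed the job in at about 12 s of the 45 s allowed; no verdict was reported.

- **Press:** I pressed near the free edge with the shut fingertips, about 7 mm in to the stop (peak about 14 N), then backed away. The spring threw the door to about 0.53 rad.
- **Push open:** I lowered the shut fingers behind the door from above, pushed it open along its arc, then moved the arm clear. The door was never pinched.

**Last checks:**
- The wrist view before I retreated put the door at about 1.48 rad, and the scene view afterwards at about 1.47 rad.
- The right door looked shut.
- The force reading was near zero with the arm clear.
- The cartons, can, tape roll and filter were within about 3 px of where they began, which is within the networks' scatter.
- The networks disagreed on the bearing. The top view's match was false (it landed on the blue carton), and the scene view put it about 7 px away. In the pictures themselves it sits unmoved between the lamps, at (231,125) in the top view.

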